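# Drop the cam stop, then run the sample carriage home

## Task

On the metal sample stage, push the lever pin round with your fingertips until the eccentric cam has its low point towards the carriage, then push the carriage forward by its upright tab, as far as it goes, so that the jar it carries stands between the two black light-gate posts. Turn the cam before you push the carriage. Only push: nothing is to be picked up, the jar rides in its nest untouched, and the other things on the worktop stay where they are.

Things in the scene. Friction and masses are not known exactly. Their poses are not given: they have to be found in the camera images.
- stage: fixed aluminium base plate 200 x 120 x 12 mm. Origin: centre of its underside, on the worktop. x: the way the carriage is pushed forward, y: left of that, z up. Two black light-gate posts (20 x 14 mm, 64 mm high) stand at x = 0, y = +-50 mm; guide rails are 26 mm high. A small dark rib on the plate, left (+y) of the cam pivot, marks where the lever lies when the cam is low
- cam (a joint): cam angle, rad. 0: low point towards the carriage (disc centre straight ahead of the pivot, lever pointing to stage +y, over the rib). Positive: clockwise seen from above; at 1.57 the lever points to stage +x, away from the carriage. Range -0.4 to 2.8; begins at 1.6 to 2.6, so it is turned counter-clockwise to 0. Friction (about 6.5 N at the pin) keeps it where it is left
- cam_pivot (a point): on the cam's pivot axis, at stage x = +65 mm, y = 0, 38 mm above the worktop
- lever_pin (a point): middle of the upright round pin at the end of the cam's lever, 55 mm from the pivot axis. The pin is steel, 14 mm across, from 37 to 78 mm above the worktop; this point is 58 mm above it. The lever below it is a dark flat bar 14 mm wide, 30 to 37 mm above the worktop
- carriage (a joint): travel of the carriage along stage x, m: 0 fully back (as it begins), 0.0405 fully home. Friction about 3 N; it stays where it is left
- push_tab (a point): middle of the rear face of the carriage's upright push tab (an aluminium plate 50 mm wide, 8 mm thick, 14 to 64 mm above the worktop); this point is 45 mm above the worktop, at stage x = -89 mm when the carriage is back. The tab is pushed to stage +x
- nest (a point): centre of the floor of the black round nest on the carriage, 29 mm above the worktop, at stage x = -40 mm when the carriage is back, x = 0 when home. Its wall is 8 mm high, inside diameter 48 mm
- sample_jar: sample jar with screw lid, 44 mm across, 55 mm high, standing loose in the nest (its lid is 84 mm above the worktop). Origin: centre of its underside. Not to be touched or lifted
- vial: bystander: small glass vial with screw cap, 22 mm across, 52 mm high, upright, beside the stage at its right. Origin: centre of underside
- beaker: bystander: small beaker, 47 mm across, 57 mm high, upright, beside the stage at its right. Origin: centre of underside
- petri_dish: bystander: petri dish, 66 mm across, 13 mm high, beside the stage at its left. Origin: centre of underside
- cup: bystander: white lidded cup, 67 mm across, 60 mm high. Origin: centre of underside
- carton: bystander: small carton 45 x 60 x 30 mm. Origin: centre of underside
- computer_mouse: bystander: black computer mouse 108 x 62 x 38 mm. Origin: centre of underside
- screwdriver: bystander: screwdriver 178 mm long, 25 mm thick, lying down. Origin: centre of underside
- disc_centre (a point): centre of the top of the cam's steel disc: 52 mm across, 15 to 30 mm above the worktop, its centre 11 mm off the pivot. The rim is the stop for the carriage's nose: with the cam low the carriage goes fully home, with the cam at its start it stops about 11 to 20 mm short

How it is judged:
By the outcome, as a careful person would: the job done as asked, in the order asked, and still so for the second after the job is handed in, with the robot touching nothing.
It also fails if it takes over 59 s, if anything falls off the work surface, if the arm or the gripper's body presses on something with over 40 N, if the wrist force passes 120 N, or if a joint passes its speed limit or range.

## Robot

A 6-joint arm with a two-finger parallel gripper is mounted at the origin on a cart in front of the work surface, level with it; the furniture and walls round the work are solid. World frame = base frame: x ahead of the robot, y to its left, z up, the work surface at z = 0. Lengths are in m, angles in rad, forces in N, time in s.
With the tool pointing down it reaches from about 0.35 to 0.85 m from the base axis. Payload 8.1 kg.
Tool frame: the origin (TCP) lies at the centre of the arm's flange, where the gripper is bolted on; the fingertips stand 186 mm ahead of it and the grasp point (between the pads) lies 167 mm ahead of it; z points along the fingers, y is the line along which they close (so a half turn about z gives the same grasp; the last joint's range is limited). The gripper opens to 93 mm and grips with 3 to 60 N. Pads are 15 mm wide; open, the fingers measure 128 mm over their backs; the gripper's body (75 mm by 188 mm) begins 65 mm behind the grasp point.
Start: joints at [1.022, 0.13, 1.488, -0, 1.523, -0.085], TCP at [0.268, 0.537, 0.405] pointing down, gripper open.
Joint ranges: [-2.96, 2.96], [-0.89, 2.26], [0.02, 2.5], [-1.34, 4.48], [0, 2.73], [-2.66, 2.66]. Speed limits (rad/s): [2.39, 2.39, 2.79, 3.14, 3.14, 3.14].

## Interface

Orientations are given as a rotation vector (axis times angle).
In Python, from plant import read_state, read_camera, camera_params, robot gives the robot as it stands.
- The arm moves only by the tool carry_out, never from a script. Its argument "targets" is a list of rows, each an object of numbers: "hand": the opening in per cent of the stroke, from 0 (shut) to 100 (fully open); "x", "y", "z": the shift along the tool's x, y, z in m; "ax", "ay", "az": the turn, a rotation vector about the tool's x, y, z in rad. In form: [{"hand": .., "x": .., "y": .., "z": .., "ax": .., "ay": .., "az": ..}, ...]. A call has 1 to 8 rows; each row is the pose to reach, as a shift and turn from the pose commanded when the call began, along the tool's axes at that moment; what a row does not reach only later rows make up. A row lasts 1/8 s, in which the tool goes at most 62.5 mm and 10.7 degrees, less where a joint would pass 70% of its speed; a pose out of reach is approached as far as the arm can. A call with a gripper value outside its range is refused whole. The fingers move at their own pace and stop on an object; "newtons" is the grip in N (left out, the last holds). Time passes only in rows, so rows that repeat a pose let the fingers close. It gives the time, the measured TCP pose, the force, the opening and the grip force at its end, in the units of the state.
- read_state(): the state, without advancing time (a new reading comes with each control period).
- read_camera(name): name is "scene" or "side" or "wrist"; returns (picture, depth): 420x560x3 uint8, blue, green, red; 420x560 float32, m along the optical axis (not along the pixel's ray), 0 where there is no reading.
- camera_params(name): a dict with "fx", "fy", "cx", "cy" (pixels), "position" and "rotation" of the camera in the world. Camera axes: x right, y up, looking along -z (the intrinsics and any distortion apply to the point x, -y, -z); pixel columns grow to the right and rows downward; lengths in m; the calibration is good to about 2 mm. A picture is of the moment at which its call begins: read the wrist's pose just before it. camera_params takes no time and is no camera call; for the wrist camera it gives the pose at the moment of the call.
- robot.close_job(): hands the job in; it is judged then, once.
The state is a dict: "t": time; "q": joint angles; "dq": joint speeds; "joint_torque": joint torques, N m; "tool_pos": TCP position; "orientation": TCP orientation; "force": force on the tool from outside, world axes, zero at the start; "wrist_torque": the same for the moment, N m; "opening": finger opening in m; "gripper_force": force on a finger pad.
Only numpy, scipy, OpenCV 4.12 (cv2) and the standard library are available. Lean on these libraries where they do the work, as an engineer would, in place of code of your own. Each camera call takes 0.05 s, during which the arm holds its last target. There are 200 camera calls.

## Working session

There is one attempt and no reset: what is moved stays moved. The work goes in short steps, Python scripts to look and compute and a tool call to move; the robot and the scene stay as the last step left them, time stands still between calls to the robot, and variables do not carry over. Pictures are saved under pics/ and viewed, at most 10 in all, crops included, and the job is handed in when it is done.

Besides the shell and the picture viewer there is one more tool, called after "Emit:" in YAML: its name, and indented under it one key for each argument. carry_out: Moves the arm, as the interface text tells. Its arguments: {"type":"object","properties":{"targets":{"type":"array","items":{"type":"object","properties":{"hand":{"type":"number"},"x":{"type":"number"},"y":{"type":"number"},"z":{"type":"number"},"ax":{"type":"number"},"ay":{"type":"number"},"az":{"type":"number"}}}},"newtons":{"type":"number"}},"required":["targets"]}

```bash
ls; mkdir -p pics; python3 - <<'E'
from plant import *
import cv2,numpy as np,pickle
s=read_state();print(s)
D={}
for n in("scene","side"):
    im,d=read_camera(n);p=camera_params(n);D[n]=(im,d,p);cv2.imwrite(f"pics/{n}0.png",im);print(n,p)
pickle.dump(D,open("d0.pkl","wb"))
E
```

```text
pics
{'t': 0.0, 'q': array([ 1.02162149e+00,  1.31156905e-01,  1.48922251e+00, -1.02763892e-05,
        1.52300209e+00, -8.54380574e-02]), 'dq': array([ 4.60221524e-04, -9.88298555e-04, -8.08467706e-04, -5.62110323e-05,
        1.94903504e-03,  1.50360863e-04]), 'joint_torque': array([-4.54258989e-04, -5.59854376e+01, -4.91743934e+01,  7.66578689e-02,
        3.59949586e-02, -1.16093452e-04]), 'tool_pos': array([0.26826557, 0.53644722, 0.40372087]), 'orientation': array([-7.21799363e-01, -3.05698506e+00,  2.67420006e-03]), 'force': array([-0.66229417, -0.312018  ,  0.09218664]), 'wrist_torque': array([ 0.02488867, -0.05027648, -0.02150656]), 'gripper_force': 0.0, 'opening': 0.09284906401446275}
scene {'fx': 385.5438182205842, 'fy': 385.5438182205842, 'cx': 279.8655957346067, 'cy': 206.23359122730562, 'position': array([-0.06178448, -0.84642469,  0.6757302 ]), 'rotation': array([ 0.9879639 , -0.32324489, -0.54784157])}
side {'fx': 443.8927574431943, 'fy': 443.8927574431943, 'cx': 281.54249312265966, 'cy': 214.4379891149108, 'position': array([0.60347406, 0.92720226, 0.72693003]), 'rotation': array([0.04109175, 1.38876986, 2.7012097 ])}
```

View pics/scene0.png

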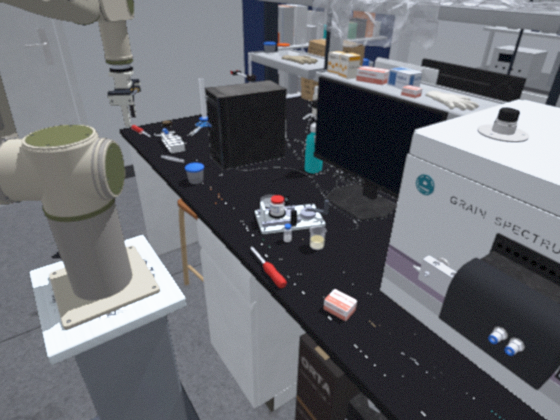

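View pics/side0.png

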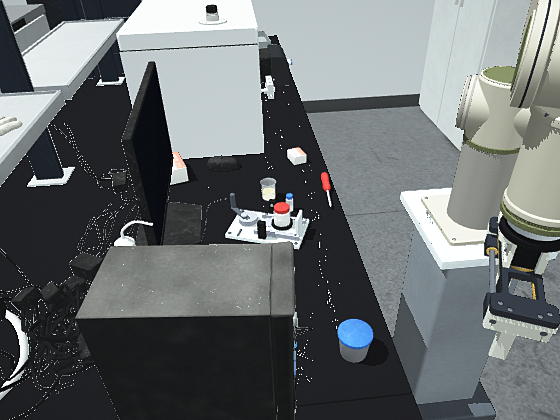

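The scene view shows the stage at about (290,218) with the red-lidded jar at (277,205). The side view shows the stage at about (268,228), the jar at (282,210) and the lever pin at about (233,200). Next I locate these coarsely and take enlarged crops.

```bash
cat > h.py <<'E'
import numpy as np,cv2,pickle
from scipy.spatial.transform import Rotation as R
def ray(p,u,v):
    d=np.array([(u-p["cx"])/p["fx"],-(v-p["cy"])/p["fy"],-1.]);return np.array(p["position"]),R.from_rotvec(p["rotation"]).apply(d)
def plane(p,u,v,z):
    o,d=ray(p,u,v);return o+d*(z-o[2])/d[2]
def dep(p,d,u,v):
    o,r=ray(p,u,v);return o+r*d[int(v),int(u)]
def tri(p1,a,p2,b):
    o1,d1=ray(p1,*a);o2,d2=ray(p2,*b)
    s=np.linalg.lstsq(np.c_[d1,-d2],o2-o1,rcond=None)[0]
    A,B=o1+d1*s[0],o2+d2*s[1];return (A+B)/2,np.linalg.norm(A-B)
E
python3 - <<'E'
from h import *
D=pickle.load(open("d0.pkl","rb"))
print("keys", camera_keys:=list(D["scene"][2]))
for n,(x0,y0,w,h) in dict(scene=(240,180,100,75),side=(215,175,104,78)).items():
    im,d,p=D[n]
    c=cv2.resize(im[y0:y0+h,x0:x0+w],None,fx=7,fy=7,interpolation=cv2.INTER_CUBIC);cv2.imwrite(f"pics/{n}c.png",c)
    hsv=cv2.cvtColor(im,cv2.COLOR_BGR2HSV)
    m=cv2.inRange(hsv,(0,150,80),(8,255,255))|cv2.inRange(hsv,(172,150,80),(180,255,255))
    k,l,st,ce=cv2.connectedComponentsWithStats(m)
    for i in range(1,k):
        if st[i,4]>25: print(n,"red",ce[i],st[i],dep(p,d,*ce[i]),plane(p,*ce[i],.08))
E
```

```text
keys ['fx', 'fy', 'cx', 'cy', 'position', 'rotation']
scene red [137.02631579 128.36842105] [132 126  11   6  38] [0.40128495 1.00547164 0.02275691] [0.36068984 0.84312462 0.08      ]
scene red [277.38095238 198.6547619 ] [272 195  12   8  84] [ 0.52214182 -0.01000693  0.08321614] [ 0.52531134 -0.00546689  0.08      ]
scene red [274.54482759 274.69310345] [263 262  24  26 290] [ 0.35998155 -0.23347951  0.02098199] [ 0.3219642  -0.28872946  0.08      ]
side red [325.18796992 181.09774436] [321 172  10  20 133] [ 0.36706332 -0.20964706  0.01996299] [ 0.38713978 -0.11310362  0.08      ]
side red [281.06578947 207.55921053] [274 202  15  12 152] [0.52249802 0.0018477  0.08248638] [ 0.5221856  -0.00172249  0.08      ]
```

View pics/sidec.png

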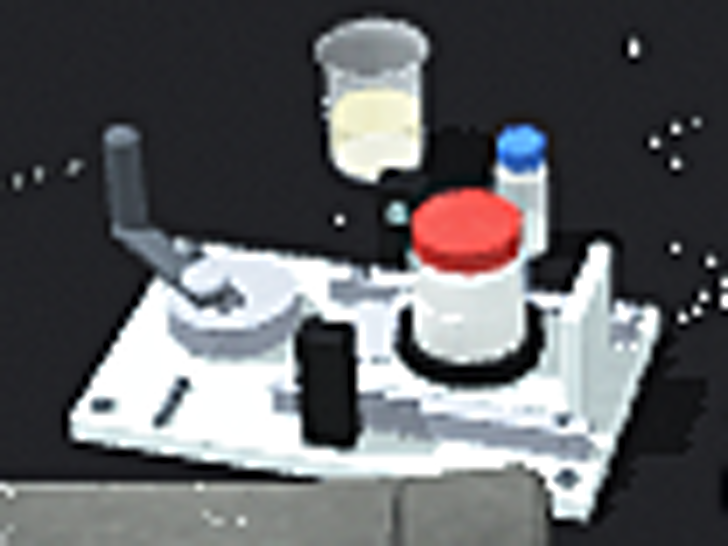

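The side crop shows the cam disc at crop (235,300) and the pin top at (122,133), which is about (232.4,194) in the full image. The rib is at crop (172,400), the tab at (590,330), and the posts and jar are visible too. Before moving the wrist camera over the stage I check the tower's extents.

```bash
python3 - <<'E'
from h import *
from plant import *
D=pickle.load(open("d0.pkl","rb"))
P=[]
for n in D:
    im,d,p=D[n];v,u=np.mgrid[0:420,0:560];m=d>0
    o,_=ray(p,0,0);c=np.stack([(u-p["cx"])/p["fx"],-(v-p["cy"])/p["fy"],-np.ones(u.shape)],-1)*d[...,None]
    P.append(R.from_rotvec(p["rotation"]).apply(c[m])+o)
P=np.vstack(P)
print("maxz grid rows y, cols x")
xs=np.arange(.3,1.0,.05)
print("x",np.round(xs,2))
for y in np.arange(-.3,.6,.05):
    r=[]
    for x in xs:
        q=P[(abs(P[:,0]-x-.025)<.025)&(abs(P[:,1]-y-.025)<.025)&(P[:,2]<.7)]
        r.append(int(100*q[:,2].max()) if len(q)>2 else -9)
    print(round(y,2),r)
s=read_state();Rt=R.from_rotvec(s["orientation"]);print(Rt.as_matrix().round(3))
w=camera_params("wrist");print(w, Rt.inv().apply(w["position"]-s["tool_pos"]),(Rt.inv()*R.from_rotvec(w["rotation"])).as_matrix().round(3))
ps,pd=D["side"][2],D["side"][1]
f=lambda a,b:(215+a/7-.43,175+b/7-.43)
for nm,c,z in(("pintop",(122,133),.078),("rib",(172,400),.012),("tabtop",(600,246),.064)):
    print(nm,plane(ps,*f(*c),z).round(3),dep(ps,pd,*f(*c)).round(3))
E
```

```text
maxz grid rows y, cols x
x [0.3  0.35 0.4  0.45 0.5  0.55 0.6  0.65 0.7  0.75 0.8  0.85 0.9  0.95]
-0.3 [1, 2, 0, 0, 0, 0, 0, 0, 0, 1, 38, -9, -9, 3]
-0.25 [1, 2, 0, 0, 5, 0, 0, 0, 0, 0, 38, -9, 1, 1]
-0.2 [0, 2, 0, 0, 5, 5, 0, 1, 1, 1, 38, 1, 1, 5]
-0.15 [0, 1, 0, 5, 0, 1, 6, 0, 1, 1, 38, 1, 9, 6]
-0.1 [0, 1, 0, 5, 6, 5, 7, 7, 0, 1, 38, 6, 5, 1]
-0.05 [0, 0, 1, 7, 8, 3, 4, 1, 1, 1, 38, 5, 4, 1]
-0.0 [0, 0, 0, 6, 8, 6, 1, 1, 0, 1, 38, 1, 1, 1]
0.05 [0, 0, 0, 2, 1, -9, 0, 0, 0, 0, 38, 1, 1, 4]
0.1 [0, 0, 0, 0, 1, 1, 0, 0, 0, 1, 38, 1, 1, 4]
0.15 [0, 0, 0, 0, 0, 0, 0, 0, 0, 10, 38, 5, 0, 2]
0.2 [0, 0, 0, 0, 0, 0, 0, 0, 0, 22, 23, 21, 0, 8]
0.25 [0, 0, 0, 0, 0, 0, 0, 0, 0, 0, 0, 0, -9, 7]
0.3 [0, 0, 0, 0, 0, 0, 1, 0, 0, 0, 0, 2, 3, 7]
0.35 [0, 6, 6, 6, 29, 29, 29, 29, 29, 29, 29, 6, 5, 10]
0.4 [0, 6, 6, 6, 29, 29, 29, 29, 29, 29, 29, 6, 5, 2]
0.45 [63, 0, 0, 0, 29, 29, 29, 29, 29, 29, 29, 0, 0, 2]
0.5 [64, 0, 0, 0, 29, 29, 29, 29, 29, 29, 29, -9, 0, 0]
0.55 [62, 0, 1, 0, 0, 0, -9, -9, -9, -9, -9, -9, -9, 0]
[[-0.894  0.447 -0.001]
 [ 0.447  0.894 -0.001]
 [ 0.    -0.002 -1.   ]]
{'fx': 316.2028929528362, 'fy': 316.2028929528362, 'cx': 280.5478061167695, 'cy': 207.3796806465298, 'position': array([0.20801487, 0.56664891, 0.38402846]), 'rotation': array([-0.22286835, -0.13600049,  1.10169976])} [6.73938858e-02 7.44656321e-05 1.97516186e-02] [[ 0.     0.969  0.246]
 [ 1.    -0.    -0.   ]
 [-0.     0.246 -0.969]]
pintop [ 0.646 -0.089  0.078] [ 0.647 -0.096  0.074]
rib [ 0.635 -0.004  0.012] [ 0.635 -0.004  0.012]
tabtop [ 0.472 -0.008  0.064] [ 0.458 -0.105 -0.005]
```

The tower stands at y 0.35–0.55 m, x ≥ 0.5 m and z up to 0.29 m. The jar is at about (0.522,-0.004) and the pin at about (0.646,-0.089). That puts stage yaw near -20° and the cam at about 2.3 rad. I go round the tower to bring the wrist camera over the stage.

Emit:
carry_out:
  targets:
    - {"x":-0.04,"y":-0.044,"z":-0.003,"az":0.1}
    - {"x":-0.08,"y":-0.088,"z":-0.006,"az":0.2}
    - {"x":-0.12,"y":-0.132,"z":-0.01,"az":0.3}
    - {"x":-0.16,"y":-0.176,"z":-0.013,"az":0.4}
    - {"x":-0.2,"y":-0.22,"z":-0.016,"az":0.5}
    - {"x":-0.247,"y":-0.241,"z":-0.016,"az":0.6}
    - {"x":-0.294,"y":-0.262,"z":-0.016,"az":0.7}
    - {"x":-0.341,"y":-0.283,"z":-0.016,"az":0.8}

```text
schema error: expected keys hand, x, y, z, ax, ay, az
```

```bash
python3 - <<'E'
from h import *
from plant import *
s=read_state();Rt=R.from_rotvec(s["orientation"]);print(s["t"],s["q"].round(3),s["tool_pos"],Rt.as_matrix().round(3))
print(Rt.inv().apply(np.array([.57,-.03,.42])-s["tool_pos"]))
E
```

```text
0.1 [ 1.022  0.131  1.489  0.     1.523 -0.085] [0.26827409 0.53646263 0.40376881] [[-0.894  0.447 -0.001]
 [ 0.447  0.894 -0.001]
 [ 0.    -0.002 -1.   ]]
[-0.52325092 -0.37167733 -0.01569453]
```

Emit:
carry_out:
  targets:
    - {"hand":100,"x":-0.04,"y":-0.044,"z":-0.003,"ax":0,"ay":0,"az":0.1}
    - {"hand":100,"x":-0.08,"y":-0.088,"z":-0.006,"ax":0,"ay":0,"az":0.2}
    - {"hand":100,"x":-0.12,"y":-0.132,"z":-0.01,"ax":0,"ay":0,"az":0.3}
    - {"hand":100,"x":-0.16,"y":-0.176,"z":-0.013,"ax":0,"ay":0,"az":0.4}
    - {"hand":100,"x":-0.2,"y":-0.22,"z":-0.016,"ax":0,"ay":0,"az":0.5}
    - {"hand":100,"x":-0.247,"y":-0.241,"z":-0.016,"ax":0,"ay":0,"az":0.6}
    - {"hand":100,"x":-0.294,"y":-0.262,"z":-0.016,"ax":0,"ay":0,"az":0.7}
    - {"hand":100,"x":-0.341,"y":-0.283,"z":-0.016,"ax":0,"ay":0,"az":0.8}

```text
t: 1.1
tool_pos: [0.4474, 0.1294, 0.4206]
orientation: [-1.86, -2.532, -0.0]
force: [1.1, 1.2, -0.0]
opening: 0.0929
gripper_force: 0.0
```

```bash
python3 - <<'E'
from h import *
from plant import *
s=read_state();Rt=R.from_rotvec(s["orientation"]);print(s["t"],s["q"].round(3),s["tool_pos"],Rt.as_matrix().round(3))
print(Rt.inv().apply(np.array([.57,-.03,.42])-s["tool_pos"]))
E
```

```text
1.1 [ 0.171 -0.247  1.822  0.     1.566 -0.132] [0.44739316 0.12939767 0.42060635] [[-0.299  0.954  0.   ]
 [ 0.954  0.299  0.   ]
 [ 0.     0.    -1.   ]]
[-0.18875652  0.0693617   0.00059209]
```

Emit:
carry_out:
  targets:
    - {"hand":100,"x":-0.047,"y":0.018,"z":0,"ax":0,"ay":0,"az":0}
    - {"hand":100,"x":-0.094,"y":0.035,"z":0,"ax":0,"ay":0,"az":0}
    - {"hand":100,"x":-0.141,"y":0.052,"z":0,"ax":0,"ay":0,"az":0}
    - {"hand":100,"x":-0.19,"y":0.07,"z":0,"ax":0,"ay":0,"az":0}
    - {"hand":100,"x":-0.19,"y":0.07,"z":0,"ax":0,"ay":0,"az":0}
    - {"hand":100,"x":-0.19,"y":0.07,"z":0,"ax":0,"ay":0,"az":0}

```text
t: 1.85
tool_pos: [0.5707, -0.0289, 0.4201]
orientation: [-1.856, -2.533, 0.001]
force: [-0.1, 0.4, 0.0]
opening: 0.0927
gripper_force: 0.0
```

```bash
python3 - <<'E'
from h import *
from plant import *
s=read_state();p=camera_params("wrist");im,d=read_camera("wrist")
pickle.dump((im,d,p,s),open("w1.pkl","wb"));cv2.imwrite("pics/w1.png",im)
print(s["t"],s["tool_pos"],s["force"])
E
```

```text
1.85 [ 0.57070626 -0.02893417  0.42005739] [-0.10870914  0.35834729  0.01501934]
```

View pics/w1.png

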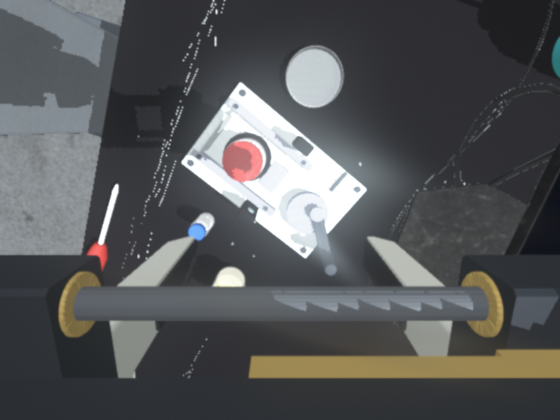

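The wrist view shows the plate corners near (239,83), (183,163), (307,258) and (366,187), the jar lid at (242,161) and the hub at (317,214). The pin top is at (331,270), and the beaker at (230,280) and vial (200,226) are on the right side of the stage. Next I work out the poses.

```bash
python3 - <<'E'
from h import *
im,d,p,s=pickle.load(open("w1.pkl","rb"));D=pickle.load(open("d0.pkl","rb"));ps=D["side"][2];pc=D["scene"][2]
g=cv2.cvtColor(im,cv2.COLOR_BGR2GRAY);roi=np.zeros_like(g);cv2.fillConvexPoly(roi,np.array([[239,76],[174,163],[308,266],[375,187]]),255)
m=((g>120)*255).astype(np.uint8)&roi
# raised parts (jar, pin) lean outward: use only points whose depth says plate level
v,u=np.nonzero(m);pts=np.array([dep(p,d,a,b) for a,b in zip(u,v)])
k=(pts[:,2]<.020)&(pts[:,2]>.004);pl=np.array([plane(p,a,b,.012)[:2] for a,b in zip(u[k],v[k])])
print("plate z",np.median(pts[k,2]))
(c,wh,a)=cv2.minAreaRect((pl*1000).astype(np.float32));print("rect",c,wh,a)
print("corners",cv2.boxPoints((c,wh,a)).round(1).tolist())
for q in((239,83),(183,163),(307,258),(366,187)):print(q,plane(p,*q,.012).round(4))
# pin
f=lambda a,b:(215+a/7-.43,175+b/7-.43)
print("pin w z.078",plane(p,331,270,.078),"depth",dep(p,d,331,270),"tri",tri(p,(331,270),ps,f(122,133)))
print("jar lid tri",tri(p,(242,161),ps,(281.1,207.6)), tri(p,(242,161),pc,(277.4,198.7)))
hsv=cv2.cvtColor(im,cv2.COLOR_BGR2HSV)
r=cv2.inRange(hsv,(0,150,80),(8,255,255))|cv2.inRange(hsv,(172,150,80),(180,255,255));r[:, :210]=0
M=cv2.moments(r,True);j=(M["m10"]/M["m00"],M["m01"]/M["m00"]);print("lid",j,plane(p,*j,.084))
print("rib",plane(p,339,181,.012),"beaker",plane(p,230,280,.03),"vial",plane(p,198,231,.052),"petri",plane(p,314,77,.013))
x0,y0=170,70
cv2.imwrite("pics/w1c.png",cv2.resize(im[y0:y0+215,x0:x0+215],None,fx=2.75,fy=2.75,interpolation=cv2.INTER_CUBIC))
E
```

```text
plate z 0.012265191990094376
rect (560.2997436523438, -21.819419860839844) (119.48253631591797, 199.06924438476562) 68.45406341552734
corners [[445.79998779296875, -40.79999923706055], [630.9000244140625, -113.9000015258789], [674.7999877929688, -2.799999952316284], [489.70001220703125, 70.30000305175781]]
(239, 83) [0.4894 0.0685 0.012 ]
(183, 163) [ 0.449  -0.0407  0.012 ]
(307, 258) [ 0.6338 -0.1131  0.012 ]
(366, 187) [ 0.6732 -0.0008  0.012 ]
pin w z.078 [ 0.64954613 -0.09327583  0.078     ] depth [ 0.64946117 -0.09316494  0.07827713] tri (array([ 0.64822561, -0.09348651,  0.07588007]), np.float64(0.003847316666705975))
jar lid tri (array([ 0.52209131, -0.00795197,  0.07549277]), np.float64(0.0010734932651419475)) (array([ 0.52349376, -0.00741897,  0.08137117]), np.float64(0.0008657693531504971))Traceback (most recent call last):
  File "<stdin>", line 18, in <module>
ZeroDivisionError: float division by zero
```

The measured plate is 199 x 119.5 mm with its top at z = 12 mm, as it should be. Its centre is (0.5603,-0.0218) with yaw -21.5°, which gives:

- **Pivot:** (0.6208,-0.0457).
- **Pin:** 55.6 mm from the pivot, against 55 mm given. The cam is at about 2.22 rad.
- **Jar:** where the nest should be.

Next I straddle the pin with the tips at z ≈ 62 mm, above the beaker.

Emit:
carry_out:
  targets:
    - {"hand":32,"x":-0.03,"y":0.02,"z":0.02,"ax":0,"ay":0,"az":0}
    - {"hand":32,"x":-0.06,"y":0.04,"z":0.04,"ax":0,"ay":0,"az":0}
    - {"hand":32,"x":-0.084,"y":0.056,"z":0.07,"ax":0,"ay":0,"az":0}
    - {"hand":32,"x":-0.084,"y":0.056,"z":0.1,"ax":0,"ay":0,"az":0}
    - {"hand":32,"x":-0.084,"y":0.056,"z":0.13,"ax":0,"ay":0,"az":0}
    - {"hand":32,"x":-0.084,"y":0.056,"z":0.13,"ax":0,"ay":0,"az":0}
    - {"hand":32,"x":-0.084,"y":0.056,"z":0.13,"ax":0,"ay":0,"az":0}

```text
t: 2.78
tool_pos: [0.6499, -0.0913, 0.2925]
orientation: [1.853, 2.535, 0.001]
force: [0.7, -0.1, -0.3]
opening: 0.0311
gripper_force: 0.0
```

```bash
cat > go.py <<'E'
from h import *
from plant import *
s=read_state();Rt=R.from_rotvec(s["orientation"]);M=Rt.as_matrix()
yaw=np.arctan2(M[1,1],M[0,1]);np.set_printoptions(suppress=True,precision=4)
PIV=np.array([.6208,-.0457]);S=np.radians(-21.55)
def rel(x,y,z=None):  # world target -> tool shift
    return Rt.inv().apply(np.array([x,y,s["tool_pos"][2] if z is None else z])-s["tool_pos"])
print("t",s["t"],"pos",s["tool_pos"],"yaw",np.degrees(yaw).round(1),"F",s["force"],"open",s["opening"],"q6",s["q"][5].round(2))
E
python3 - <<'E'
from go import *
print(rel(.6492,-.0930,.248))
p=camera_params("wrist");im,d=read_camera("wrist");pickle.dump((im,d,p,s),open("w2.pkl","wb"))
cv2.imwrite("pics/w2.png",im)
E
```

```text
t 2.775 pos [ 0.6499 -0.0913  0.2925] yaw 17.7 F [ 0.7419 -0.1304 -0.2783] open 0.03109284673475893 q6 -0.53
[-0.0013 -0.0013  0.0445]
```

View pics/w2.png

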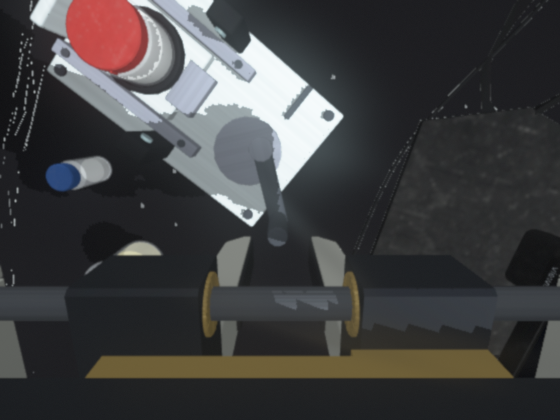

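The pin top at (278,236) lies between the fingertips (245–318). I descend and prepare the first arc rows.

Emit:
carry_out:
  targets:
    - {"hand":32,"x":-0.001,"y":-0.001,"z":0.02,"ax":0,"ay":0,"az":0}
    - {"hand":32,"x":-0.001,"y":-0.001,"z":0.044,"ax":0,"ay":0,"az":0}
    - {"hand":32,"x":-0.001,"y":-0.001,"z":0.044,"ax":0,"ay":0,"az":0}

```text
t: 3.2
tool_pos: [0.6477, -0.0932, 0.2438]
orientation: [-1.853, -2.531, 0.003]
force: [-0.8, 0.7, 0.1]
opening: 0.0298
gripper_force: 0.0
```

```bash
cat > arc.py <<'E'
import sys
from go import *
a,b,n=map(float,sys.argv[1:4])   # cam angle from/to (deg), rows
lead=s["opening"]/2-.007
print("x y z az / shift from current")
for c in np.linspace(a,b,int(n)+1)[1:]:
    phi=np.radians(68.45-c); psi=np.radians(17.7+(127.4-c)*122/127.4)
    P=PIV+.055*np.array([np.cos(phi),np.sin(phi)])+lead*np.array([np.cos(psi),np.sin(psi)])
    print(c.round(1),rel(*P,.248).round(3),"az",round(-(psi-yaw),3))
E
python3 arc.py 127.4 79.4 8
```

```text
t 3.2 pos [ 0.6477 -0.0932  0.2438] yaw 17.6 F [-0.8161  0.7325  0.1173] open 0.029750791289013333 q6 -0.53
x y z az / shift from current
121.4 [ 0.002  0.015 -0.004] az -0.102
115.4 [ 0.005  0.02  -0.004] az -0.203
109.4 [ 0.009  0.025 -0.004] az -0.303
103.4 [ 0.013  0.029 -0.004] az -0.403
97.4 [ 0.017  0.033 -0.004] az -0.503
91.4 [ 0.022  0.037 -0.004] az -0.604
85.4 [ 0.027  0.04  -0.004] az -0.704
79.4 [ 0.033  0.042 -0.004] az -0.804
```

Emit:
carry_out:
  targets:
    - {"hand":32,"x":0.001,"y":0.008,"z":-0.003,"ax":0,"ay":0,"az":-0.05}
    - {"hand":32,"x":0.002,"y":0.015,"z":-0.003,"ax":0,"ay":0,"az":-0.1}
    - {"hand":32,"x":0.005,"y":0.02,"z":-0.003,"ax":0,"ay":0,"az":-0.2}
    - {"hand":32,"x":0.009,"y":0.025,"z":-0.003,"ax":0,"ay":0,"az":-0.3}
    - {"hand":32,"x":0.013,"y":0.029,"z":-0.003,"ax":0,"ay":0,"az":-0.4}
    - {"hand":32,"x":0.017,"y":0.033,"z":-0.003,"ax":0,"ay":0,"az":-0.5}
    - {"hand":32,"x":0.022,"y":0.037,"z":-0.003,"ax":0,"ay":0,"az":-0.6}

```text
t: 4.08
tool_pos: [0.6769, -0.062, 0.25]
orientation: [-1.019, -2.969, 0.003]
force: [-8.3, -2.9, 1.6]
opening: 0.0299
gripper_force: 3.8
```

```bash
python3 arc.py 91.4 49.4 7
```

```text
t 4.075 pos [ 0.6769 -0.062   0.25  ] yaw 52.1 F [-8.2848 -2.9342  1.5798] open 0.029862797171445788 q6 -1.08
x y z az / shift from current
85.4 [0.004 0.006 0.002] az -0.101
79.4 [0.007 0.011 0.002] az -0.201
73.4 [0.01  0.016 0.002] az -0.302
67.4 [0.015 0.02  0.002] az -0.402
61.4 [0.019 0.024 0.002] az -0.502
55.4 [0.024 0.028 0.002] az -0.603
49.4 [0.029 0.031 0.002] az -0.703
```

Emit:
carry_out:
  targets:
    - {"hand":32,"x":0.004,"y":0.006,"z":0.001,"ax":0,"ay":0,"az":-0.1}
    - {"hand":32,"x":0.007,"y":0.011,"z":0.001,"ax":0,"ay":0,"az":-0.2}
    - {"hand":32,"x":0.01,"y":0.016,"z":0.001,"ax":0,"ay":0,"az":-0.3}
    - {"hand":32,"x":0.015,"y":0.02,"z":0.001,"ax":0,"ay":0,"az":-0.4}
    - {"hand":32,"x":0.019,"y":0.024,"z":0.001,"ax":0,"ay":0,"az":-0.5}
    - {"hand":32,"x":0.024,"y":0.028,"z":0.001,"ax":0,"ay":0,"az":-0.6}
    - {"hand":32,"x":0.029,"y":0.031,"z":0.001,"ax":0,"ay":0,"az":-0.7}

```text
t: 4.95
tool_pos: [0.6738, -0.0205, 0.2499]
orientation: [0.061, -3.141, 0.004]
force: [-4.1, -8.5, 3.0]
opening: 0.0297
gripper_force: 3.9
```

```bash
python3 arc.py 49.4 7.4 7
```

```text
t 4.95 pos [ 0.6738 -0.0205  0.2499] yaw 92.2 F [-4.107  -8.5262  2.9775] open 0.029693039920671342 q6 -1.71
x y z az / shift from current
43.4 [0.004 0.006 0.002] az -0.104
37.4 [0.007 0.011 0.002] az -0.204
31.4 [0.011 0.016 0.002] az -0.304
25.4 [0.015 0.02  0.002] az -0.404
19.4 [0.02  0.024 0.002] az -0.505
13.4 [0.025 0.027 0.002] az -0.605
7.4 [0.031 0.03  0.002] az -0.705
```

Emit:
carry_out:
  targets:
    - {"hand":32,"x":0.004,"y":0.006,"z":0.001,"ax":0,"ay":0,"az":-0.1}
    - {"hand":32,"x":0.007,"y":0.011,"z":0.001,"ax":0,"ay":0,"az":-0.2}
    - {"hand":32,"x":0.011,"y":0.016,"z":0.001,"ax":0,"ay":0,"az":-0.3}
    - {"hand":32,"x":0.015,"y":0.02,"z":0.001,"ax":0,"ay":0,"az":-0.4}
    - {"hand":32,"x":0.02,"y":0.024,"z":0.001,"ax":0,"ay":0,"az":-0.5}
    - {"hand":32,"x":0.025,"y":0.027,"z":0.001,"ax":0,"ay":0,"az":-0.6}
    - {"hand":32,"x":0.031,"y":0.03,"z":0.001,"ax":0,"ay":0,"az":-0.7}
    - {"hand":32,"x":0.031,"y":0.03,"z":0.001,"ax":0,"ay":0,"az":-0.7}

```text
t: 5.95
tool_pos: [0.6427, 0.0089, 0.2499]
orientation: [-1.131, 2.928, -0.005]
force: [1.8, -5.0, 2.3]
opening: 0.0299
gripper_force: 2.3
```

```bash
python3 arc.py 7.4 -1 2; python3 - <<'E'
from go import *
# cam angle implied by trailing pad touching the pin
y=np.array([np.cos(yaw),np.sin(yaw)]);best=min(np.arange(-20,40,.1),key=lambda c:abs((PIV+.055*np.array([np.cos(np.radians(68.45-c)),np.sin(np.radians(68.45-c))])-s["tool_pos"][:2])@y+s["opening"]/2-.007))
print("cam deg",best)
p=camera_params("wrist");im,d=read_camera("wrist");pickle.dump((im,d,p,s),open("w3.pkl","wb"))
cv2.imwrite("pics/w3.png",im)
E
```

```text
t 5.95 pos [0.6427 0.0089 0.2499] yaw 132.2 F [ 1.7943 -5.0251  2.2776] open 0.029902177018863243 q6 -2.37
x y z az / shift from current
3.2 [0.003 0.004 0.002] az -0.077
-1.0 [0.005 0.007 0.002] az -0.147
t 5.95 pos [0.6427 0.0089 0.2499] yaw 132.2 F [ 1.7943 -5.0251  2.2776] open 0.029902177018863243 q6 -2.37
cam deg 7.400000000000389
```

View pics/w3.png

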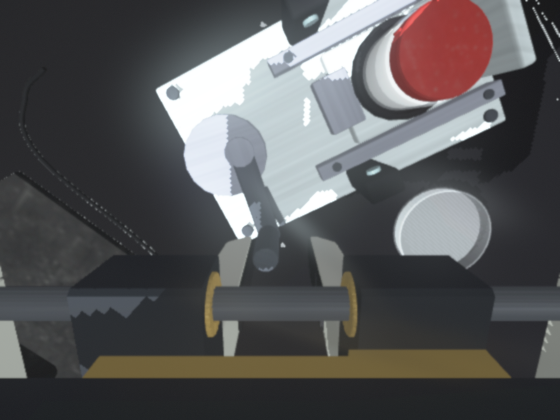

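The pin top at (265,255) is against the trailing finger and the lever nearly covers the rib, with about 7° to go. I push the last bit, then ease the pad off it.

Emit:
carry_out:
  targets:
    - {"hand":32,"x":0.003,"y":0.004,"z":0.001,"ax":0,"ay":0,"az":-0.07}
    - {"hand":32,"x":0.0045,"y":0.0065,"z":0.001,"ax":0,"ay":0,"az":-0.14}
    - {"hand":32,"x":0.0045,"y":0.0065,"z":0.001,"ax":0,"ay":0,"az":-0.14}
    - {"hand":32,"x":0.0045,"y":0.0065,"z":0.001,"ax":0,"ay":0,"az":-0.14}

```text
t: 6.5
tool_pos: [0.6358, 0.0108, 0.2498]
orientation: [-1.33, 2.841, -0.007]
force: [3.6, -3.8, 4.0]
opening: 0.0297
gripper_force: 2.7
```

```bash
python3 - <<'E'
from go import *
y=np.array([np.cos(yaw),np.sin(yaw)]);best=min(np.arange(-20,40,.1),key=lambda c:abs((PIV+.055*np.array([np.cos(np.radians(68.45-c)),np.sin(np.radians(68.45-c))])-s["tool_pos"][:2])@y+s["opening"]/2-.007))
print("cam deg",best)
E
```

```text
t 6.5 pos [0.6358 0.0108 0.2498] yaw 140.2 F [ 3.5534 -3.7986  4.0477] open 0.02966831438845484 q6 -2.51
cam deg 0.5000000000002913
```

The cam is at about 0.5°. I centre the fingers on the pin, lift clear and check.

Emit:
carry_out:
  targets:
    - {"hand":32,"x":0,"y":-0.007,"z":0,"ax":0,"ay":0,"az":0}
    - {"hand":32,"x":0,"y":-0.007,"z":-0.03,"ax":0,"ay":0,"az":0}
    - {"hand":32,"x":0,"y":-0.007,"z":-0.07,"ax":0,"ay":0,"az":0.18}
    - {"hand":32,"x":0,"y":-0.007,"z":-0.11,"ax":0,"ay":0,"az":0.36}
    - {"hand":32,"x":0,"y":-0.007,"z":-0.15,"ax":0,"ay":0,"az":0.54}
    - {"hand":10,"x":0,"y":-0.007,"z":-0.15,"ax":0,"ay":0,"az":0.72}
    - {"hand":0,"x":0,"y":-0.007,"z":-0.15,"ax":0,"ay":0,"az":0.9}
    - {"hand":0,"x":0,"y":-0.007,"z":-0.15,"ax":0,"ay":0,"az":1.08}

```text
t: 7.5
tool_pos: [0.6396, 0.0071, 0.3969]
orientation: [-0.329, -3.124, -0.0]
force: [-0.9, -0.2, -0.3]
opening: 0.0042
gripper_force: 0.0
```

```bash
python3 - <<'E'
from go import *
print("to above tab",rel(.4543,.0200,.39),"az",-(np.radians(68.45)-yaw))
p=camera_params("wrist");im,d=read_camera("wrist");pickle.dump((im,d,p,s),open("w4.pkl","wb"))
cv2.imwrite("pics/w4.png",im)
E
```

```text
t 7.5 pos [0.6396 0.0071 0.3969] yaw 78.0 F [-0.8588 -0.2219 -0.2948] open 0.004152061257036443 q6 -1.43
to above tab [ 0.1839 -0.026   0.007 ] az 0.16645945735298295
```

View pics/w4.png

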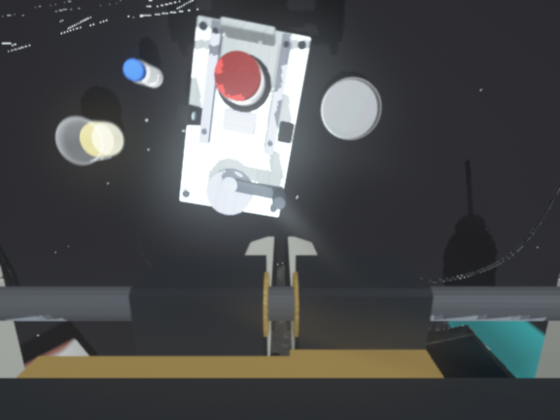

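The image shows the pin top at (278,203), with the lever across to the left side of the stage over the rib, and the tab near (248,25). I compute the cam angle and move behind the tab.

```bash
python3 - <<'E'
from h import *
im,d,p,s=pickle.load(open("w4.pkl","rb"))
q=plane(p,278,203,.078);e=q[:2]-[.6208,-.0457];print(q,dep(p,d,278,203),np.hypot(*e),"cam deg",68.45-np.degrees(np.arctan2(e[1],e[0])))
S=np.radians(-21.55)
for u in range(225,275,10):
  for v in range(14,40,4):
    w=dep(p,d,u,v);r=w[:2]-[.5603,-.0218]
    if .055<w[2]<.07: print(u,v,"stage",(r@[np.cos(S),np.sin(S)]).round(4),(r@[-np.sin(S),np.cos(S)]).round(4),w[2].round(4))
E
```

```text
[0.64291973 0.00408492 0.078     ] [0.64294265 0.00407928 0.07790102] 0.054477709861495985 cam deg 2.405857973377934
225 18 stage -0.0879 -0.0191 0.0643
225 22 stage -0.0845 -0.0186 0.0649
225 26 stage -0.0813 -0.0181 0.0652
235 22 stage -0.0858 -0.0097 0.0659
235 26 stage -0.083 -0.0096 0.0642
235 30 stage -0.0805 -0.0096 0.0614
245 22 stage -0.0877 -0.0013 0.064
245 26 stage -0.0846 -0.0008 0.0639
245 30 stage -0.0814 -0.0004 0.0639
255 26 stage -0.0859 0.0081 0.0645
255 30 stage -0.0828 0.0085 0.0642
255 34 stage -0.0803 0.0086 0.0612
265 26 stage -0.0876 0.0168 0.0637
265 30 stage -0.084 0.0174 0.0653
265 34 stage -0.0812 0.0178 0.0639
```

Emit:
carry_out:
  targets:
    - {"hand":0,"x":0.045,"y":-0.006,"z":0,"ax":0,"ay":0,"az":0.06}
    - {"hand":0,"x":0.09,"y":-0.012,"z":0,"ax":0,"ay":0,"az":0.12}
    - {"hand":0,"x":0.135,"y":-0.018,"z":0,"ax":0,"ay":0,"az":0.166}
    - {"hand":0,"x":0.184,"y":-0.026,"z":0,"ax":0,"ay":0,"az":0.166}
    - {"hand":0,"x":0.184,"y":-0.026,"z":0.03,"ax":0,"ay":0,"az":0.166}
    - {"hand":0,"x":0.184,"y":-0.026,"z":0.06,"ax":0,"ay":0,"az":0.166}
    - {"hand":0,"x":0.184,"y":-0.026,"z":0.09,"ax":0,"ay":0,"az":0.166}
    - {"hand":0,"x":0.184,"y":-0.026,"z":0.09,"ax":0,"ay":0,"az":0.166}

```text
t: 8.55
tool_pos: [0.4529, 0.019, 0.3046]
orientation: [-0.573, -3.084, 0.001]
force: [-0.1, 0.5, -0.1]
opening: 0.0002
gripper_force: 0.0
```

```bash
python3 - <<'E'
from go import *
print("down behind tab",rel(.4543,.0200,.224),"az",-(np.radians(68.45)-yaw))
E
```

```text
t 8.55 pos [0.4529 0.019  0.3046] yaw 68.9 F [-0.0573  0.5221 -0.138 ] open 0.0001534331652306682 q6 -1.27
down behind tab [-0.0013  0.0015  0.0806] az 0.008630543733932683
```

The cam measures within 1–2.5° of low, and the tab's rear face is at stage x ≈ -89 mm as expected. I descend behind the tab and push it gently.

Emit:
carry_out:
  targets:
    - {"hand":0,"x":-0.001,"y":0.001,"z":0.03,"ax":0,"ay":0,"az":0.008}
    - {"hand":0,"x":-0.001,"y":0.001,"z":0.06,"ax":0,"ay":0,"az":0.008}
    - {"hand":0,"x":-0.001,"y":0.001,"z":0.08,"ax":0,"ay":0,"az":0.008}
    - {"hand":0,"x":-0.001,"y":0.001,"z":0.08,"ax":0,"ay":0,"az":0.008}
    - {"hand":0,"x":-0.006,"y":0.001,"z":0.08,"ax":0,"ay":0,"az":0.008}
    - {"hand":0,"x":-0.011,"y":0.001,"z":0.08,"ax":0,"ay":0,"az":0.008}
    - {"hand":0,"x":-0.016,"y":0.001,"z":0.08,"ax":0,"ay":0,"az":0.008}
    - {"hand":0,"x":-0.02,"y":0.001,"z":0.08,"ax":0,"ay":0,"az":0.008}

```text
t: 9.55
tool_pos: [0.4734, 0.0127, 0.2271]
orientation: [-0.59, -3.085, -0.0]
force: [-3.1, 1.9, 3.1]
opening: 0.0006
gripper_force: 1.5
```

```bash
cat > st.py <<'E'
from go import *
r=s["tool_pos"][:2]-[.5603,-.0218];print("stage xy of TCP",r@[np.cos(S),np.sin(S)],r@[-np.sin(S),np.cos(S)],"Fx stage",s["force"][:2]@[np.cos(S),np.sin(S)])
E
python3 st.py
```

```text
t 9.55 pos [0.4734 0.0127 0.2271] yaw 68.4 F [-3.0927  1.8812  3.1224] open 0.0005559531033691695 q6 -1.27
stage xy of TCP -0.09350888691894602 0.00013280354332520505 Fx stage -3.56750398546456
```

Emit:
carry_out:
  targets:
    - {"hand":0,"x":-0.004,"y":0,"z":0,"ax":0,"ay":0,"az":0}
    - {"hand":0,"x":-0.008,"y":0,"z":0,"ax":0,"ay":0,"az":0}
    - {"hand":0,"x":-0.012,"y":0,"z":0,"ax":0,"ay":0,"az":0}
    - {"hand":0,"x":-0.016,"y":0,"z":0,"ax":0,"ay":0,"az":0}
    - {"hand":0,"x":-0.02,"y":0,"z":0,"ax":0,"ay":0,"az":0}
    - {"hand":0,"x":-0.024,"y":0,"z":0,"ax":0,"ay":0,"az":0}
    - {"hand":0,"x":-0.028,"y":0,"z":0,"ax":0,"ay":0,"az":0}
    - {"hand":0,"x":-0.03,"y":0,"z":0,"ax":0,"ay":0,"az":0}

```text
t: 10.55
tool_pos: [0.5012, 0.0016, 0.2267]
orientation: [-0.59, -3.086, -0.0]
force: [-2.9, 2.7, 2.6]
opening: 0.0004
gripper_force: 1.5
```

```bash
python3 st.py
```

```text
t 10.55 pos [0.5012 0.0016 0.2267] yaw 68.3 F [-2.936   2.6781  2.584 ] open 0.00036876241207057164 q6 -1.29
stage xy of TCP -0.06358295412096834 2.4511997214062692e-05 Fx stage -3.7144467499831504
```

Emit:
carry_out:
  targets:
    - {"hand":0,"x":-0.002,"y":0,"z":0,"ax":0,"ay":0,"az":0}
    - {"hand":0,"x":-0.004,"y":0,"z":0,"ax":0,"ay":0,"az":0}
    - {"hand":0,"x":-0.005,"y":0,"z":0,"ax":0,"ay":0,"az":0}
    - {"hand":0,"x":-0.005,"y":0,"z":0,"ax":0,"ay":0,"az":0}

```text
t: 11.05
tool_pos: [0.5057, -0.0002, 0.2267]
orientation: [0.59, 3.086, -0.0]
force: [-1.4, 1.8, -0.3]
opening: 0.0004
gripper_force: 0.9
```

```bash
python3 st.py
```

```text
t 11.05 pos [ 0.5057 -0.0002  0.2267] yaw 68.4 F [-1.432   1.8026 -0.2813] open 0.0004467044018580391 q6 -1.29
stage xy of TCP -0.05871352105343206 -1.3975117161592332e-06 Fx stage -1.9940613540549013
```

Emit:
carry_out:
  targets:
    - {"hand":0,"x":-0.001,"y":0,"z":0,"ax":0,"ay":0,"az":0}
    - {"hand":0,"x":-0.002,"y":0,"z":0,"ax":0,"ay":0,"az":0}
    - {"hand":0,"x":-0.003,"y":0,"z":0,"ax":0,"ay":0,"az":0}
    - {"hand":0,"x":-0.003,"y":0,"z":0,"ax":0,"ay":0,"az":0}

```text
t: 11.55
tool_pos: [0.5074, -0.0008, 0.2266]
orientation: [-0.589, -3.082, -0.001]
force: [-11.7, 5.2, 9.9]
opening: 0.0007
gripper_force: 6.8
```

```bash
python3 st.py
```

```text
t 11.55 pos [ 0.5074 -0.0008  0.2266] yaw 68.4 F [-11.7015   5.2392   9.9287] open 0.0007079806898621317 q6 -1.3
stage xy of TCP -0.056945804966963574 4.1724936635886833e-05 Fx stage -12.807948202927989
```

The carriage has hit its stop: the force rose to 13 N and the TCP stopped at stage x = -57 mm, as expected. I retreat, rise and look.

Emit:
carry_out:
  targets:
    - {"hand":0,"x":0.015,"y":0,"z":0,"ax":0,"ay":0,"az":0}
    - {"hand":0,"x":0.03,"y":0,"z":0,"ax":0,"ay":0,"az":0}
    - {"hand":0,"x":0.03,"y":0,"z":-0.04,"ax":0,"ay":0,"az":0}
    - {"hand":0,"x":0.03,"y":0,"z":-0.08,"ax":0,"ay":0,"az":0}
    - {"hand":0,"x":0.03,"y":0,"z":-0.13,"ax":0,"ay":0,"az":0}
    - {"hand":0,"x":0,"y":0,"z":-0.16,"ax":0,"ay":0,"az":0}
    - {"hand":0,"x":-0.05,"y":0,"z":-0.18,"ax":0,"ay":0,"az":0}
    - {"hand":0,"x":-0.1,"y":0,"z":-0.18,"ax":0,"ay":0,"az":0}

```text
t: 12.55
tool_pos: [0.6034, -0.0391, 0.4102]
orientation: [0.589, 3.079, -0.001]
force: [0.3, 0.1, 1.6]
opening: 0.0006
gripper_force: 0.0
```

Emit:
carry_out:
  targets:
    - {"hand":0,"x":-0.04,"y":0,"z":0,"ax":0,"ay":0,"az":0}
    - {"hand":0,"x":-0.06,"y":0,"z":0,"ax":0,"ay":0,"az":0}
    - {"hand":0,"x":-0.06,"y":0,"z":0,"ax":0,"ay":0,"az":0}
    - {"hand":0,"x":-0.06,"y":0,"z":0,"ax":0,"ay":0,"az":0}

```text
t: 13.05
tool_pos: [0.6568, -0.0603, 0.4067]
orientation: [-0.59, -3.086, 0.0]
force: [0.8, -0.1, 0.4]
opening: 0.0007
gripper_force: 0.0
```

```bash
python3 - <<'E'
from go import *
p=camera_params("wrist");im,d=read_camera("wrist");pickle.dump((im,d,p,s),open("w5.pkl","wb"));cv2.imwrite("pics/w5.png",im)
v,u=np.mgrid[0:420,0:560];m=d>0
c=np.stack([(u-p["cx"])/p["fx"],-(v-p["cy"])/p["fy"],-np.ones(u.shape)],-1)*d[...,None]
W=R.from_rotvec(p["rotation"]).apply(c[m])+p["position"];r=W[:,:2]-[.5603,-.0218]
X=r@[np.cos(S),np.sin(S)];Y=r@[-np.sin(S),np.cos(S)];Z=W[:,2]
k=(abs(Z-.084)<.004)&(abs(Y)<.04)&(X<.04);print("lid",k.sum(),(X[k].min()+X[k].max())/2,(Y[k].min()+Y[k].max())/2,np.median(Z[k]))
k=(abs(Z-.064)<.003)&(abs(Y)<.024)&(X<-.03);print("tab top x",X[k].min(),X[k].max())
k=(abs(Z-.078)<.002)&(X>.05)&(X<.11)&(abs(Y)<.08);print("pin",X[k].mean(),Y[k].mean(),"cam deg",90-np.degrees(np.arctan2(Y[k].mean(),X[k].mean()-.065)))
E
```

```text
t 13.05 pos [ 0.6568 -0.0603  0.4067] yaw 68.3 F [ 0.7535 -0.0853  0.3751] open 0.000679849404652503 q6 -1.36
lid 1670 0.0010144959327789225 -0.00013297580515804486 0.08424937752365802
tab top x -0.047484851921910584 -0.03991372654674749
pin 0.06705768083273081 0.05446553678083221 cam deg 2.1635770328337998
```

View pics/w5.png

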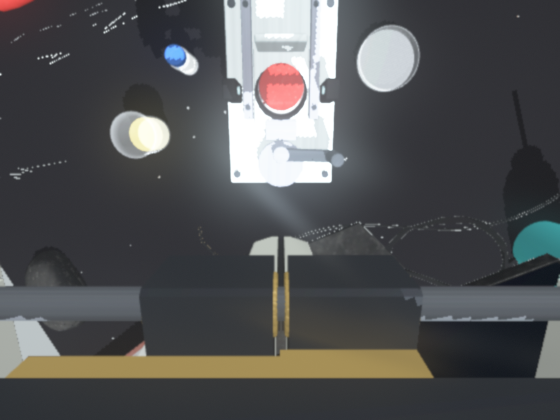

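The last view shows the jar lid at (281,87), between the posts and upright, with the lever over the rib. The lid is at stage x ≈ +1 mm, the tab rear face at -47.5 mm (home is -48.5 mm) and the cam about 2° from low. The vial, beaker and petri dish stand where they were, so I hand the job in.

```bash
python3 -c "
from plant import robot
print(robot.close_job())"
```

```text
the job is handed in; nothing more can be done
None
```

The job is handed in: I turned the cam first, leaving it about 2° from low, then pushed the carriage to its stop, so the jar stands upright between the light-gate posts; only the lever pin and push tab were touched.

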